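Clear the used-up note pad's backing board into the waste-paper box

ROBOT

A 6-joint arm with a two-finger parallel gripper is mounted at the origin on the work surface. World frame = base frame: x ahead of the robot, y to its left, z up, the work surface at z = 0. Lengths are in mm, angles in rad, forces in N, time in s.
With the tool pointing down it reaches from about 400 to 925 mm from the base axis. Payload 3.4 kg.
Tool frame: the origin (TCP) lies between the finger pads; the fingertips stand 14 mm ahead of it and the grasp point (between the pads) lies 5 mm behind it (arm.tip_extent is the distance from the TCP to the fingertips, in mm); z points along the fingers, y is the line along which they close (so a half turn about z gives the same grasp; the last joint's range is limited). The gripper opens to 85 mm and grips with 20 to 120 N. Pads are 22 mm wide; open, the fingers measure 114 mm over their backs; the gripper's body (76 mm by 85 mm) begins 54 mm behind the grasp point. The pads swing forward as they close: fully open they stand 13 mm farther back than shut.
Start: joints at [-1.359, 0.307, 1.506, -0, 1.328, -0.073], TCP at [161.531, -551.851, 245.305] pointing down, gripper open.
Joint ranges: [-3.12, 3.12], [-1.05, 2.28], [0.14, 2.33], [-1.42, 4.57], [0.1, 2.73], [-2.68, 2.68]. Speed limits (rad/s): [2.57, 2.57, 3.14, 3.14, 3.14, 3.14].

INTERFACE

Orientations are given as a unit quaternion [x, y, z, w].
In Python, from workcell import arm, state, optics, sign_off, models gives the robot as it stands. Calls block until the motion is done:
- arm.reach(position, orientation): joint-space move of the TCP to a pose.
- arm.move_straight(position, frame=None, speed=150): straight line of the TCP; frame=None keeps the orientation; speed is the mean speed in mm/s.
- arm.movej(angles): joint-space move.
- arm.release() and arm.close_gripper(squeeze=None): open the fingers fully, or close them until they stop; squeeze is the grip in N (None keeps the last).
- arm.sleep(seconds).
- arm.solve_ik(position, orientation): joint angles nearest the present ones, or None.
- state(): the state.
- optics.get_image(name): name is "side" or "top" or "wrist"; returns the picture (400x640x3 uint8, red, green, blue); there is no depth.
- optics.calibration(name): a dict with "fx", "fy", "cx", "cy" (pixels), "view" (4x4, takes a point from world to camera coordinates). Camera axes: x right, y down, z forward; pixel columns grow to the right and rows downward; lengths in mm; the calibration is good to about 2 mm. A picture is of the moment at which its call begins: read the wrist's pose just before it. calibration takes no time and is no camera call; for the wrist camera it gives the pose at the moment of the call.
A pose or a line that the arm cannot do raises arm.PlanningError and nothing moves.
- sign_off(): hands the job in; it is judged then, once.
Trained networks look in the newest picture that a camera, given by its name, has taken for a name from the list of things; names that differ only in an ending like _2 or _b are one class to them, and where a whole thing is asked for, a point or a joint stands for the part that bears it (a point fixed in the world has none). Each returns a list of dicts, best first, with "conf" (0 to 1); they miss things now and then, are a little off and sometimes report something else, mostly with a low value. They report only what shows in the picture. A call takes as long as a camera call. They do not tell look-alikes from the thing itself.
- models.trace(camera, name): "region" (400x640 bool, what is visible of it) and "extent" ([left, top, right, bottom] in pixels, round what is visible of it).
- models.landmark_of(camera, name): "centre" ([column, row] in pixels: a listed point, or the origin of a listed thing).
The state is a dict: "time": time; "joint_positions": joint angles; "qd": joint speeds; "joint_efforts": joint torques, N m; "position": TCP position; "orientation": TCP orientation; "ft_force": force on the tool from outside, world axes, zero at the start; "moment": the same for the moment, N m; "gripper_width": finger opening in mm; "gripper_force": force on a finger pad.
Only numpy, scipy, OpenCV 4.12 (cv2) and the standard library are available. Lean on these libraries where they do the work, as an engineer would, in place of code of your own. Each camera call takes 0.05 s, during which the arm holds its last target. There are 200 camera calls.

TASK

The note pad in the walnut memo tray is used up and only its bare backing board is left, under the brass paperweight. Set the paperweight down gently, upright, well on top of the new pad, then slide the board out of the tray's open end and across the desk, without lifting it, and push it off the desk's right edge so that it drops into the open waste-paper box on the low cabinet below. Press only lightly, never with more than 25 N, so as not to mark the leather and the polish, and leave the new pad and the other things on the desk where they are.

Things in the scene. Friction and masses are not known exactly. Their poses are not given: they have to be found in the camera images.
- tray: walnut memo tray (does not move): 4 mm floor, 5 mm walls on three sides, no wall at its -y end, which faces the desk's right edge. Inside 80 mm wide (its x), 110 mm long (y from -55 to +55 mm). Origin: middle of the inside; the floor's top is 6 mm, the walls' tops 20 mm above it. On soft felt feet: the origin is 0 to 4 mm above the desk, so the board leaves the tray down a 6 to 10 mm step
- tray_mouth (a point): middle of the tray's open end, on the edge of its floor's top face, 55 mm from the tray's origin along its -y; same axes as the tray
- board: bare chipboard backing, 75 (its x) x 105 (its y) x 4 mm, 24 g, loose, flat in the tray with about 2.5 mm of play all round (no room for a finger behind or beside it). Origin: centre of its underside. Hard: fractions of a millimetre decide between no contact and too much force, so touch it at a few mm/s. Pressed lightly (about 5 N) under the fingertips it is dragged along by friction
- paperweight: turned brass paperweight, about 0.33 kg, loose, standing on the board near its middle: foot disc 50 mm diameter and 12 mm high, thin neck, cylindrical knob 28 mm diameter from 33 to 52 mm above its underside, total height 55 mm. Origin: centre of its underside, z up its axis
- new_pad: new note pad, a block of paper 75 mm (its x) x 105 mm (its y) x 28 mm high, loose, lying on the dark leather desk pad (3 mm thick). Origin: centre of its underside
- glasses_case: dark brown spectacle case 60 x 155 x 37 mm lying on the leather desk pad; origin: centre of its underside; leave it alone
- stapler: black desk stapler 38 x 135 x 55 mm, on the desk; origin: centre of its underside; leave it alone
- mug: white mug 80 mm diameter, 92 mm high, handle at its +y, on the desk; origin: centre of its underside; leave it alone
- ink_bottle: small glass ink bottle 54 mm diameter, 58 mm high, on the desk; origin: centre of its underside; leave it alone
- desk: the desk: its top is z = 0 and ends at the right in a straight edge along world x at y = -0.400 m; origin: on the top, at its middle
- paper_box: open brown waste-paper box standing on the low filing cabinet at the desk's right end (does not move): 200 mm (x) x 260 mm (y) x 125 mm high outside, walls and floor 5 mm. Origin: centre of its underside, 190 mm below the desk top. Its sides run along world x and y; its near wall stands just under the overhanging desk edge (15 mm inside it), the far wall about 245 mm beyond
- paper_box_rim (a point): centre of the box's mouth, level with its rim, 65 mm below the desk top
There are look-alikes about, which are no part of the job. There is more than one size of the paperweight; the job needs the smallest.

How it is judged (in metres and radians):
On the way, in this order (a step that is already met when the one before it is completed fails the run):
1. the paperweight stands released on the new pad (x of paperweight in the frame of new_pad between -0.02 and 0.02 m and y of paperweight in the frame of new_pad between -0.035 and 0.035 m and z of paperweight in the frame of new_pad between 0.024 and 0.032 m and angle between paperweight's own z axis and vertical below 0.1 rad and contact force between the fingers and paperweight below 0.1 N), for 0.2 s.
2. the board's middle has passed out of the tray's open end, the board still on the desk (y of board in the frame of tray below -0.06 m and x of board in the frame of tray between -0.03 and 0.03 m and height (world z) of board above -0.005 m).
At the end, for the whole second after the job is handed in: The board lies at rest inside the waste-paper box (its middle between the four walls and below the rim), and the paperweight stands upright (within 0.1 rad) and at rest on the new pad, its axis within 20 mm of the pad's middle across the pad's width and 35 mm along its length (x of board in the frame of paper_box between -0.095 and 0.095 m and y of board in the frame of paper_box between -0.125 and 0.125 m and z of board in the frame of paper_box between 0 and 0.115 m and linear speed of board below 0.03 m/s and x of paperweight in the frame of new_pad between -0.02 and 0.02 m and y of paperweight in the frame of new_pad between -0.035 and 0.035 m and z of paperweight in the frame of new_pad between 0.024 and 0.032 m and angle between paperweight's own z axis and vertical below 0.1 rad and linear speed of paperweight below 0.02 m/s); the robot touches nothing.
It fails at once if the fingers bear on the board, the tray or the desk with more than 25 N (contact force between the fingers and board above 25 N or contact force between the fingers and tray above 25 N or contact force between the fingers and desk above 25 N).
It fails at once if the board is lifted more than 30 mm off the desk (height (world z) of board above 0.03 m).
It fails at once if the paperweight is let fall (moves faster than 0.45 m/s out of the fingers, a drop of about 10 mm) (contact force between the fingers and paperweight below 0.1 N and linear speed of paperweight above 0.45 m/s).
It fails at once if the new pad, spectacle case, stapler, mug or ink bottle is shifted by more than 30 mm (distance of any of new_pad, glasses_case, stapler, mug, ink_bottle from where it was at the start of the episode above 0.03 m).
It also fails if it takes over 72 s, if anything falls off the work surface, if the arm or the gripper's body presses on something with over 40 N, if the wrist force passes 120 N, or if a joint passes its speed limit or range.

## Working session

There is one attempt and no reset: what is moved stays moved. The work goes in short steps, each a Python script; the robot and the scene stay as the last script left them, time stands still between calls to the robot, and variables do not carry over. Pictures are saved under pics/ and viewed, at most 10 in all, crops included, and the job is handed in when it is done.

```bash
ls; mkdir -p pics; cat > h.py <<'E'
from workcell import arm, state, optics, sign_off, models
import numpy as np, cv2
def shot(n,f=None):
    im=optics.get_image(n); c=optics.calibration(n)
    if f: cv2.imwrite('pics/'+f,im[:,:,::-1])
    return im,c
def ray(c,px):
    V=np.array(c['view']);R=V[:3,:3];t=V[:3,3]
    d=R.T@np.array([(px[0]-c['cx'])/c['fx'],(px[1]-c['cy'])/c['fy'],1.]);o=-R.T@t
    return o,d/np.linalg.norm(d)
def onz(c,px,z):
    o,d=ray(c,px); return o+d*(z-o[2])/d[2]
def tri(rs):
    A=0;b=0
    for o,d in rs:
        P=np.eye(3)-np.outer(d,d);A=A+P;b=b+P@o
    p=np.linalg.solve(A,b); return p,[np.linalg.norm((np.eye(3)-np.outer(d,d))@(p-o)) for o,d in rs]
def proj(c,p):
    V=np.array(c['view']);q=V[:3,:3]@np.array(p)+V[:3,3]
    return np.array([c['fx']*q[0]/q[2]+c['cx'],c['fy']*q[1]/q[2]+c['cy']])
E
cat > a.py <<'E'
from h import *
np.set_printoptions(precision=1,suppress=True)
for n in ['top','side']:
    im,c=shot(n,n+'1.png')
    V=np.array(c['view']);print(n,'cam at',-V[:3,:3].T@V[:3,3])
    for k in ['tray','tray_mouth','board','paperweight','new_pad','glasses_case','stapler','mug','ink_bottle','paper_box']:
        for r in models.landmark_of(n,k)[:4]:
            if r['conf']>.25: print(k,round(r['conf'],2),np.array(r['centre']),onz(c,r['centre'],0))
print(state())
E
python3 a.py; python3 -c "
import cv2,numpy as np
a=cv2.imread('pics/top1.png');b=cv2.imread('pics/side1.png')"
```

```text
pics
top cam at [374.7 -72.1 894.4]
tray_mouth 0.84 [397.9 209.8] [ 483.4 -261.9    0. ]
tray_mouth 0.3 [311.4 224.4] [447.3 -57.6   0. ]
board 0.9 [375.  212.5] [ 476.6 -207.4    0. ]
paperweight 0.76 [376.6 163.6] [ 595.  -212.9    0. ]
paperweight 0.71 [365.5 264.7] [ 354.9 -183.8    0. ]
paperweight 0.62 [374.3 210.4] [ 481.6 -205.9    0. ]
new_pad 0.88 [136.4 212.4] [472.3 350.3   0. ]
glasses_case 0.79 [252.4 228.2] [437.4  79.7   0. ]
glasses_case 0.47 [311.1 221.9] [453.2 -56.9   0. ]
stapler 0.9 [393.9 113.2] [ 722.5 -257.3    0. ]
stapler 0.65 [489.5 180.9] [ 555.3 -484.8    0. ]
mug 0.98 [303.  110.4] [726.6 -34.    0. ]
ink_bottle 0.84 [311.2 221.5] [454.1 -57.1   0. ]
paper_box 0.56 [465.9 187.6] [ 538.4 -426.8    0. ]
side cam at [430.4 804.8 870. ]
tray 0.69 [325.9 125.7] [ 573.7 -410.7    0. ]
tray 0.63 [348.  196.6] [457.9 -59.1   0. ]
tray 0.54 [343.3 161.8] [ 489.1 -218.5    0. ]
tray_mouth 0.55 [346.1 150.2] [ 486.1 -280.8    0. ]
tray_mouth 0.4 [353.5 196.3] [441.4 -63.    0. ]
board 0.51 [345.1 165.2] [ 481.5 -202.4    0. ]
paperweight 0.84 [312.7 159.9] [ 591.1
[... 228 characters left out ...]
 0.93 [275.5 147.8] [ 727.6 -254.4    0. ]
stapler 0.28 [261.1 195.2] [720.  -22.8   0. ]
mug 0.87 [261.  192.9] [722.8 -32.4   0. ]
ink_bottle 0.74 [329.8 125.4] [ 559.8 -414.9    0. ]
ink_bottle 0.63 [347.2 152.7] [ 481. -268.   -0.]
ink_bottle 0.58 [350.3 197.9] [450.4 -54.7   0. ]
{'time': 1.1, 'joint_positions': array([-1.4,  0.3,  1.5,  0. ,  1.3, -0.1]), 'qd': array([-0.,  0.,  0., -0., -0.,  0.]), 'joint_efforts': array([  0. , -45.7, -25.2,  -0. ,   0. ,  -0. ]), 'position': array([ 161.5, -551.8,  245.3]), 'orientation': array([ 1. ,  0.1,  0. , -0. ]), 'ft_force': array([ 1. , -0.1, -0.8]), 'moment': array([-0.,  0.,  0.]), 'gripper_force': 0.0, 'gripper_width': 85.32988739395802}
```

View pics/top1.png

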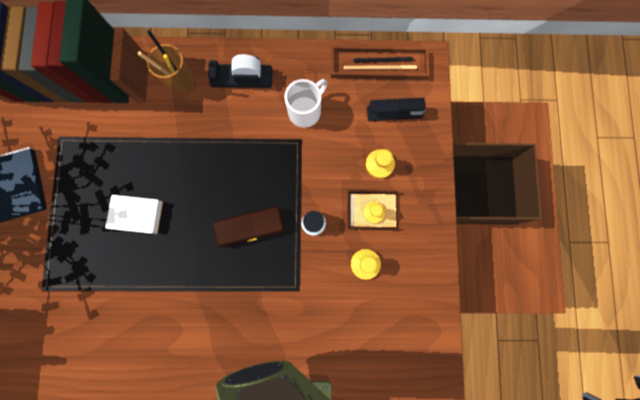

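View pics/side1.png

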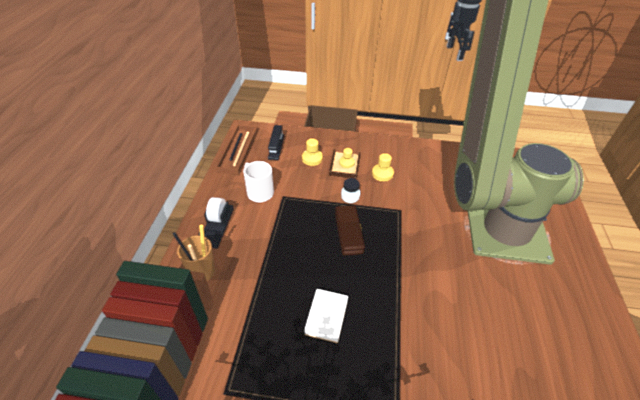

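The three paperweight candidates in the top view are at (380,163), (374,211) and (366,264). The middle one fits: it stands on the board in the tray and looks smallest. The new pad is at (136,212). The tray's long side points at the right edge, with the box at about (497,183). I'll check these with the wrist camera from close by.

```bash
cat > b.py <<'E'
from h import *
np.set_printoptions(precision=1,suppress=True)
print(arm.tip_extent)
Q=[1,0,0,0]
views={}
for i,p in enumerate([[440,-225,300],[520,-190,300]]):
    arm.reach(p,Q)
    im,c=shot('wrist','w%d.png'%i)
    V=np.array(c['view']);print('cam at',-V[:3,:3].T@V[:3,3], state()['time'],state()['joint_positions'])
    for k in ['tray','tray_mouth','board','paperweight']:
        for r in models.landmark_of('wrist',k)[:4]:
            if r['conf']>.25: print(k,round(r['conf'],2),np.array(r['centre']),onz(c,r['centre'],8)); views.setdefault(k,[]).append((i,ray(c,r['centre'])))
    for r in models.trace('wrist','paperweight')[:4]+models.trace('wrist','tray')[:2]+models.trace('wrist','board')[:1]:
        print(round(r['conf'],2),np.array(r['extent']),'area',r['region'].sum(), cv2.minAreaRect(np.argwhere(r['region'])[:,::-1].astype(np.float32)))
for k,v in views.items():
    for a in v:
        for b in v:
            if a[0]<b[0]:
                p,e=tri([a[1],b[1]])
                if max(e)<6: print(k,p,e)
E
python3 b.py
```

```text
14.0
cam at [ 506.3 -225.7  428.2] 2.7417 [-0.6  0.2  1.6 -0.   1.4  1. ]
tray_mouth 0.79 [344.  130.6] [ 483.5 -253.4    8. ]
board 0.96 [303.7 134.4] [ 478.7 -200.3    8. ]
paperweight 0.93 [291.2 220.4] [ 358.8 -180.4    8. ]
paperweight 0.9 [303.  137.7] [ 474.4 -199.3    8. ]
paperweight 0.62 [314.4  42.6] [ 589.  -215.4    8. ]
0.79 [265.8 198.5 312.2 255.3] area 2080 ((290.0, 225.0), (54.0, 48.0), 90.0)
0.77 [284.9 121.2 320.4 161.2] area 1188 ((302.0000305175781, 137.49998474121094), (38.890869140625, 37.47665786743164), 45.0)
0.64 [287.5   6.2 343.6  69.3] area 2812 ((315.7500305175781, 38.25), (59.39696502685547, 58.68986129760742), 45.0)
0.93 [254.   94.9 344.2 169.2] area 1785 ((299.5, 132.0), (72.0, 91.0), 90.0)
0.93 [260.3 102.6 343.5 164.7] area 3587 ((301.9999694824219, 132.5), (81.99998474121094, 58.99999237060547), -0.0)
cam at [ 586.5 -189.6  427.9] 3.5833 [-0.4  0.2  1.5 -0.   1.4  1.1]
tray_mouth 0.69 [368.7 191.7] [ 480.5 -252.9    8. ]
board 0.75 [329.5 194.9] [ 475.9 -198.6    8. ]
paperweight 0.98 [316.8 271.2] [ 358.4 -180.4    8. ]
paperweight 0.79 [328.5 1
[... 437 characters left out ...]
375, 192.482177734375), (85.08737182617188, 66.960205078125), 1.9749339818954468)
0.92 [292.3 166.1 371.3 219.1] area 2866 ((330.4999694824219, 192.49998474121094), (76.99998474121094, 52.99999237060547), -0.0)
tray_mouth [ 483.8 -251.8   20. ] [np.float64(0.8306117062418759), np.float64(0.830611706241822)]
board [ 478.8 -199.7   16.9] [np.float64(1.3150078719982683), np.float64(1.3150078719984586)]
paperweight [ 359.3 -180.5    9.7] [np.float64(0.0741176181714906), np.float64(0.07411761817149697)]
paperweight [ 474.6 -198.5   18.9] [np.float64(1.5904734603376083), np.float64(1.59047346033762)]
paperweight [ 587.8 -217.8   19.6] [np.float64(2.3996486580498066), np.float64(2.399648658049877)]
```

View pics/w0.png

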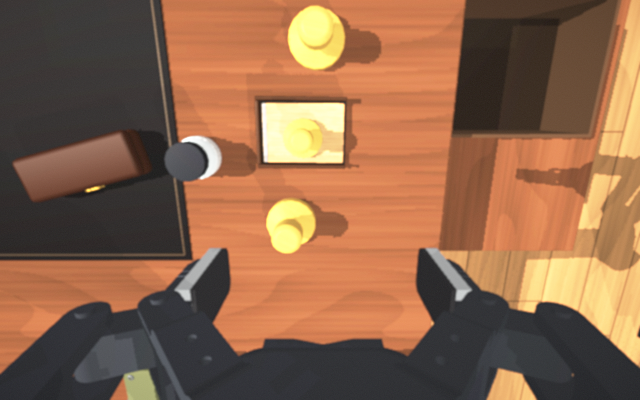

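The wrist picture shows three paperweights, at (316,38), (302,137) and (291,222). The middle one stands on the board and has the smallest foot, 38 px against about 55. I'll confirm that in an enlarged crop and measure from two closer places.

```bash
cat > c.py <<'E'
from h import *
np.set_printoptions(precision=1,suppress=True)
Q=[1,0,0,0]
R=[]
for i,p in enumerate([[430,-240,170],[430,-160,170]]):
    arm.reach(p,Q)
    im,c=shot('wrist','c%d.png'%i); np.save('pics/c%d.npy'%i,np.array(c,dtype=object),allow_pickle=True)
    pw=min(models.trace('wrist','paperweight'),key=lambda r:abs(onz(c,[(r['extent'][0]+r['extent'][2])/2,(r['extent'][1]+r['extent'][3])/2],12)[0]-475))
    print('pw',pw['conf'],pw['extent'],pw['region'].sum())
    lm=[r['centre'] for r in models.landmark_of('wrist','paperweight') if abs(onz(c,r['centre'],12)[0]-475)<30]
    if lm: print('lm',lm[0],onz(c,lm[0],12))
    b=models.trace('wrist','board')[0]
    m=(b['region']|pw['region']).astype(np.uint8)
    cs=max(cv2.findContours(m,0,1)[0],key=cv2.contourArea)
    g=np.array([onz(c,q[0],12)[:2] for q in cs],np.float32)
    print('board rect z12',cv2.minAreaRect(g))
    tm=models.landmark_of('wrist','tray_mouth')
    if tm: print('mouth',tm[0]['conf'],onz(c,tm[0]['centre'],8))
    R.append((c,lm[0] if lm else None,tm[0]['centre'] if tm else None,models.landmark_of('wrist','board')))
for j in (1,2): 
    if R[0][j] is not None and R[1][j] is not None: print(tri([ray(r[0],r[j]) for r in R]))
if R[0][3] and R[1][3]: print('board',tri([ray(r[0],r[3][0]['centre']) for r in R]))
print(state()['time'])
a=cv2.imread('pics/c0.png');b=cv2.imread('pics/c1.png')
cv2.imwrite('pics/cc.png',cv2.resize(np.hstack([a[:300,160:480],b[:300,160:480]]),(800,375)))
E
python3 c.py
```

```text
pw 0.81 [246.6, 111.9, 304.2, 170.9] 2627
lm [277.5, 136.6] [ 478.6 -199.9   12. ]Traceback (most recent call last):
  File "c.py", line 12, in <module>
    b=models.trace('wrist','board')[0]
      ~~~~~~~~~~~~~~~~~~~~~~~~~~~~~^^^
IndexError: list index out of range
```

```bash
python3 - <<'E'
s=open('c.py').read()
s=s.replace("    b=models.trace('wrist','board')[0]\n","    bb=models.trace('wrist','board') or models.trace('wrist','tray')\n    b=bb[0] if bb else pw\n")
s=s.replace("enumerate([[430,-240,170],[430,-160,170]])","enumerate([[430,-235,180],[430,-160,180]])")
open('c.py','w').write(s)
E
python3 c.py
```

```text
pw 0.7 [256.2, 108.6, 310.4, 170.6] 2473
lm [287.2, 139.1] [ 473.8 -201.5   12. ]
board rect z12 ((480.1834716796875, -195.4349365234375), (118.2881088256836, 92.85234069824219), 89.81657409667969)
mouth 0.87 [ 480.3 -253.6    8. ]
pw 0.69 [341.0, 107.9, 398.8, 166.6] 2529
lm [366.7, 137.5] [ 474.7 -200.7   12. ]
board rect z12 ((481.3963623046875, -200.29385375976562), (104.94111633300781, 75.96273803710938), 89.35159301757812)
mouth 0.71 [ 482.8 -254.4    8. ]
(array([ 474. , -201.1,    8.8]), [np.float64(0.4300711966798732), np.float64(0.43007119667995464)])
(array([ 481.7, -253.3,   11.7]), [np.float64(1.229858114303613), np.float64(1.229858114303677)])
6.0833
```

View pics/cc.png

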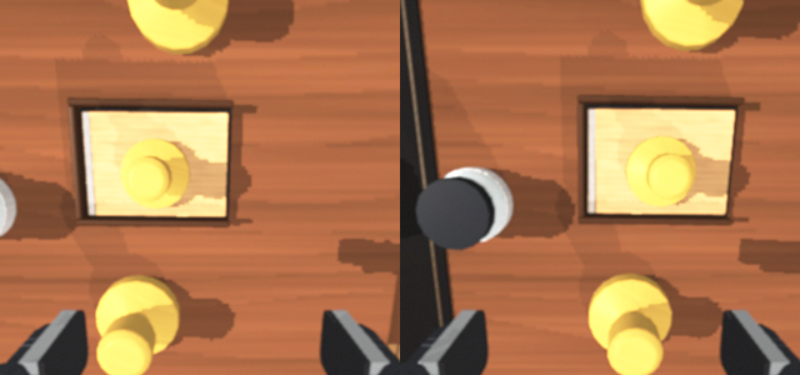

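The crop confirms it: the small paperweight is the one on the board in the tray, and its two neighbours are clearly bigger. I'll grasp it, lift it, and look at the pad.

```bash
cat > d.py <<'E'
from h import *
np.set_printoptions(precision=1,suppress=True)
Q=[1,0,0,0]
arm.reach([474,-201,130],Q)
arm.move_straight([474,-201,48.5],speed=80)
print(state()['ft_force'])
arm.close_gripper(squeeze=30); s=state(); print(s['gripper_width'],s['gripper_force'],s['position'],s['ft_force'])
arm.move_straight([474,-201,70],speed=40)
arm.move_straight([474,-201,200],speed=150)
s=state(); print(s['gripper_width'],s['gripper_force'],s['ft_force'])
R=[]
for i,p in enumerate([[400,320,210],[440,390,210]]):
    arm.reach(p,Q)
    im,c=shot('wrist','p%d.png'%i)
    t=models.trace('wrist','new_pad'); l=models.landmark_of('wrist','new_pad')
    if t:
        cs=max(cv2.findContours(t[0]['region'].astype(np.uint8),0,1)[0],key=cv2.contourArea)
        print(t[0]['conf'],t[0]['extent'],cv2.minAreaRect(np.array([onz(c,q[0],31)[:2] for q in cs],np.float32)))
    if l: print(l[0]['conf'],l[0]['centre'],onz(c,l[0]['centre'],3)); R.append(ray(c,l[0]['centre']))
if len(R)>1: print(tri(R))
print(state()['time'])
E
python3 d.py
```

```text
[ 1.  -0.6  0.8]
26.523993459854935 29.460374133777805 [ 474.1 -201.    48.7] [-0.2  0.5  3. ]
27.140840800936495 29.714087772709945 [-0.3 -0.  -3.3]
0.75 [237.0, 68.9, 354.0, 159.0] ((466.31024169921875, 349.0085754394531), (106.44939422607422, 76.62850189208984), 84.0907211303711)
0.97 [291.1, 115.9] [464.1 352.3   3. ]
0.59 [309.8, 112.6, 426.2, 195.6] ((465.0452575683594, 347.8255615234375), (106.19843292236328, 76.54916381835938), 84.0849838256836)
0.95 [360.9, 156.2] [461.4 348.9   3. ]
(array([464. , 350.8,  19.9]), [np.float64(0.33439726643836803), np.float64(0.3343972664383908)])
12.5583
```

View pics/p1.png

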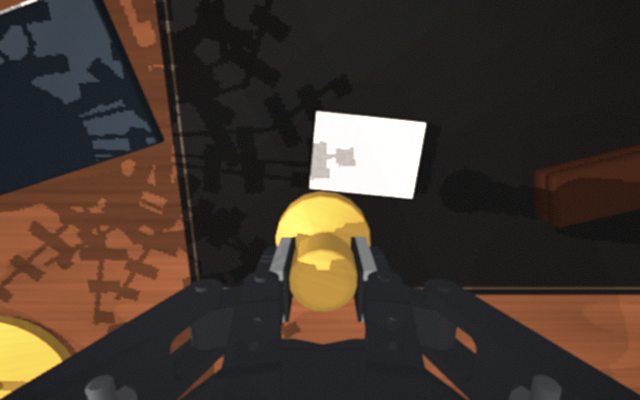

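The picture shows the paperweight upright in the grip at (322,230). The pad is clear at (367,155), which is (465.5, 348.5), and its size fits at z = 31. I'll set the paperweight down with contact detection.

```bash
cat > e.py <<'E'
from h import *
np.set_printoptions(precision=1,suppress=True)
Q=[1,0,0,0]; x,y=465.5,348.5
arm.reach([x,y,130],Q); arm.move_straight([x,y,74],speed=60); arm.sleep(.2)
f0=state()['ft_force'][2]; z=74
while z>61:
    z-=.6; arm.move_straight([x,y,z],speed=8); f=state()['ft_force'][2]
    if f-f0>1.8: break
print('contact z',z,f0,f,state()['position'])
arm.release(); arm.sleep(.1); print(state()['position'],state()['gripper_width'])
arm.move_straight([x,y,140],speed=60)
arm.reach([400,330,230],Q)
im,c=shot('wrist','r.png')
for r in models.landmark_of('wrist','paperweight')[:2]: print(r['conf'],r['centre'],onz(c,r['centre'],31))
print(state()['time'])
E
python3 e.py
```

```text
contact z 65.60000000000008 -1.8385368757386635 4.767337353764693 [465.6 348.6  66.3]
[465.5 348.5  65.6] 85.39860177678253
0.8 [306.7, 113.3] [466.1 346.6  31. ]
20.5167
```

View pics/r.png

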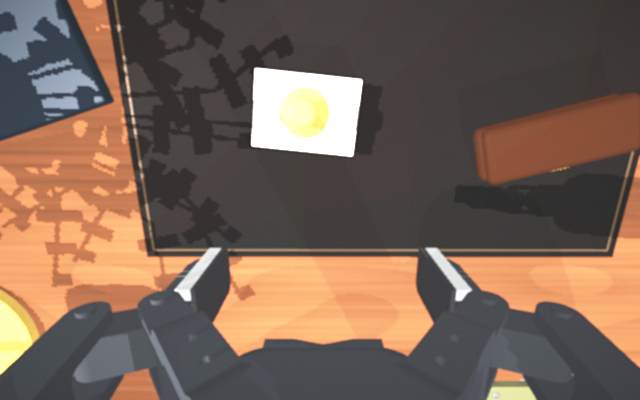

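The paperweight stands upright at (306,113), within 2 mm of the pad's middle. Next I'll close the fingers and measure the board and the box on the way back.

```bash
cat > f.py <<'E'
from h import *
np.set_printoptions(precision=1,suppress=True)
Q=[1,0,0,0]
arm.close_gripper(squeeze=20)
arm.reach([450,-210,190],Q)
im,c=shot('wrist','g.png')
for k in ['board','tray_mouth']:
    for r in models.landmark_of('wrist',k)[:1]: print(k,r['conf'],r['centre'],onz(c,r['centre'],9))
for r in models.trace('wrist','board')[:1]:
    cs=max(cv2.findContours(r['region'].astype(np.uint8),0,1)[0],key=cv2.contourArea)
    g=np.array([onz(c,q[0],13)[:2] for q in cs],np.float32); print('board',r['conf'],cv2.minAreaRect(g),g.min(0),g.max(0))
ct=optics.calibration('top'); shot('top')
for n,cc in (('top',ct),('wrist',c)):
    for r in models.landmark_of(n,'paper_box_rim')[:2]: print('rim',n,r['conf'],r['centre'],onz(cc,r['centre'],-65))
    for r in models.trace(n,'paper_box')[:2]:
        e=r['extent'];print('box',n,r['conf'],e,onz(cc,e[:2],-65),onz(cc,e[2:],-65))
s=state();print(s['time'],s['gripper_width'],s['ft_force'])
E
python3 f.py
```

```text
tray_mouth 0.98 [369.9, 149.6] [ 482.1 -255.1    9. ]
board 0.93 ((480.84808349609375, -199.80413818359375), (75.42066955566406, 105.27213287353516), 0.04663173109292984) [ 443.1 -252.4] [ 518.6 -147.2]
rim top 0.55 [393.3, 114.8] [ 743.4 -269.1  -65. ]
box top 0.75 [508.7, 143.9, 535.3, 156.8] [ 667.8 -571.3  -65. ] [ 633.8 -639.3  -65. ]
rim wrist 0.59 [588.8, 66.9] [ 567.5 -511.5  -65. ]
box wrist 0.9 [508.4, 0.0, 638.5, 156.7] [ 634.7 -409.3  -65. ] [ 465.3 -595.7  -65. ]
23.7 -0.0013029577457892177 [ 0.5 -0.3  0.1]
```

View pics/g.png

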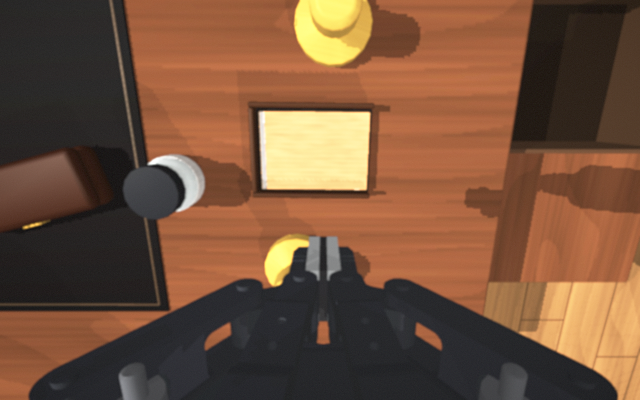

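The board is clean in the tray at (315,150), which is (480.8, -199.8) with no yaw. The box's near side wall is at x≈465, so its middle is at x≈566. After the tray I'll shift the board about +80 mm in x. Now I'll press lightly and drag.

```bash
cat > k.py <<'E'
from h import *
np.set_printoptions(precision=1,suppress=True)
Q=[1,0,0,0]; log=[]
class D:
    def __init__(s,x,y,z,f0): s.x,s.y,s.z,s.f0=x,y,z,f0
    def f(s): return state()['ft_force'][2]-s.f0
    def go(s,speed): arm.move_straight([s.x,s.y,s.z],speed=speed)
    def servo(s,lo=3.5,hi=8,down=.6,zmin=14.):
        for _ in range(20):
            f=s.f()
            if f>20: s.z+=2; s.go(20); print('HIGH',f); continue
            if lo<=f<=hi: break
            s.z+=np.clip((f-5.5)/12,-down,.6) if f>1 else -down
            if s.z<zmin: print('zmin');s.z=zmin;break
            s.go(8)
        log.append((s.x,s.y,s.z,f,state()['time']))
    def drag(s,x,y,n,speed=40,**k):
        for a,b in zip(np.linspace(s.x,x,n+1)[1:],np.linspace(s.y,y,n+1)[1:]):
            s.x,s.y=a,b; s.go(speed)
            log.append(('m',s.f())); s.servo(**k)
    def dump(s):
        for l in log: print(*[v if isinstance(v,str) else round(float(v),1) for v in l],end=' | ')
        print()
E
cat > l.py <<'E'
from k import *
x,y=480.8,-172
arm.reach([x,y,60],Q); arm.move_straight([x,y,32],speed=40); arm.sleep(.2)
d=D(x,y,32,state()['ft_force'][2]); d.servo(down=.5,zmin=22)
d.dump(); log.clear()
d.drag(x,-202,2,zmin=22); d.dump()
np.save('d.npy',[d.x,d.y,d.z,d.f0])
im,c=shot('wrist','l.png')
for r in models.trace('wrist','board')[:1]:
    cs=max(cv2.findContours(r['region'].astype(np.uint8),0,1)[0],key=cv2.contourArea)
    g=np.array([onz(c,q[0],13)[:2] for q in cs],np.float32); print('board',r['conf'],g.min(0),g.max(0))
E
python3 l.py
```

```text
480.8 -172.0 27.0 5.1 27.9 | 
m 5.8 | 480.8 -187.0 27.0 5.8 28.4 | m 5.0 | 480.8 -202.0 27.0 5.0 28.9 | 
board 0.78 [ 447.9 -283.5] [ 519.6 -178.2]
```

View pics/l.png

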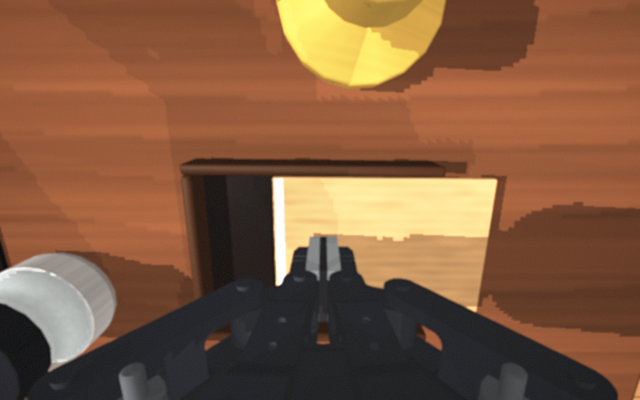

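The board moved the full 30 mm with the fingers. Its rear edge is now at column 275, off the back wall. I'll carry on over the step.

```bash
cat > m.py <<'E'
from k import *
d=D(*np.load('d.npy'))
x=d.x
d.drag(x,-238,2,zmin=22)
d.drag(x,-293,10,speed=20,zmin=16.)
d.dump()
np.save('d.npy',[d.x,d.y,d.z,d.f0])
im,c=shot('wrist','m.png')
for r in models.trace('wrist','board')[:1]:
    cs=max(cv2.findContours(r['region'].astype(np.uint8),0,1)[0],key=cv2.contourArea)
    g=np.array([onz(c,q[0],4)[:2] for q in cs],np.float32); print('board',r['conf'],g.min(0),g.max(0))
E
python3 m.py
```

```text
m 4.6 | 480.8 -220.0 27.0 4.6 29.6 | m 4.6 | 480.8 -238.0 27.0 4.6 30.2 | m 5.4 | 480.8 -243.5 27.0 5.4 30.6 | m 6.3 | 480.8 -249.0 27.0 6.3 31.1 | m 5.5 | 480.8 -254.5 27.0 5.5 31.5 | m 5.6 | 480.8 -260.0 27.0 5.6 31.9 | m 3.0 | 480.8 -265.5 26.6 5.1 32.8 | m 1.8 | 480.8 -271.0 26.3 3.6 33.5 | m 1.9 | 480.8 -276.5 25.5 4.9 34.7 | m 0.5 | 480.8 -282.0 17.7 4.2 38.4 | m 5.1 | 480.8 -287.5 17.7 5.1 38.8 | m 5.6 | 480.8 -293.0 17.7 5.6 39.2 | 
board 0.7 [ 449.2 -372.2] [ 519.5 -266.8]
```

View pics/m.png

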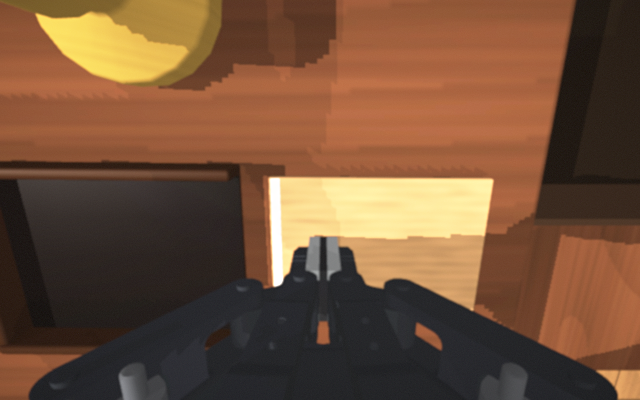

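The board is out of the tray and flat on the desk, with its rear edge at column 270 and its middle at y≈-320. Next is the diagonal drag toward x = 560 and over the edge.

```bash
cat > n.py <<'E'
from k import *
d=D(*np.load('d.npy'))
d.drag(560,-365,6,zmin=16.5)
im,c=shot('wrist','n.png')
for r in models.trace('wrist','board')[:1]:
    cs=max(cv2.findContours(r['region'].astype(np.uint8),0,1)[0],key=cv2.contourArea)
    g=np.array([onz(c,q[0],4)[:2] for q in cs],np.float32); print('board',r['conf'],g.min(0),g.max(0))
d.drag(560,-395,4,speed=30,zmin=16.5)
d.dump()
arm.move_straight([560,-395,45],speed=100); arm.sleep(.6)
arm.reach([500,-395,220],Q)
im,c=shot('wrist','o.png')
r=models.trace('wrist','board'); print([(q['conf'],q['extent']) for q in r], state()['time'])
E
python3 n.py
```

```text
board 0.6 [ 538.9 -420.7] [ 599.  -310.4]
m 4.4 | 494.0 -305.0 17.7 4.4 39.9 | m 6.0 | 507.2 -317.0 17.7 6.0 40.5 | m 6.0 | 520.4 -329.0 17.7 6.0 41.1 | m 5.2 | 533.6 -341.0 17.7 5.2 41.7 | m 5.8 | 546.8 -353.0 17.7 5.8 42.3 | m 5.6 | 560.0 -365.0 17.7 5.6 42.9 | m 5.5 | 560.0 -372.5 17.7 5.5 43.4 | m 4.8 | 560.0 -380.0 17.7 4.8 43.8 | m 5.3 | 560.0 -387.5 17.7 5.3 44.2 | m 4.9 | 560.0 -395.0 17.7 4.9 44.6 | 
[(0.7, [268.9, 83.1, 376.1, 199.6])] 46.5083
```

View pics/o.png

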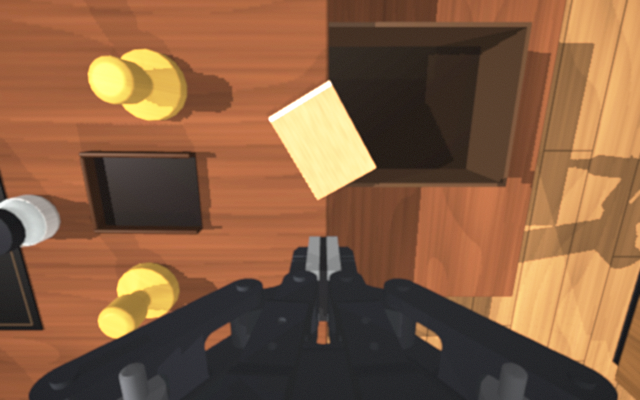

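The board turned about 30° during the diagonal. It lies with its middle near the edge, at px (322,140), and its low corner at (318,199). It needs about 35 mm more toward +x and 30 mm more outward. I'll press at its middle and shift it along the edge, then press near its rear and push it over.

```bash
cat > o.py <<'E'
from k import *
def look():
    im,c=shot('wrist','q.png')
    r=[t for t in models.trace('wrist','board') if t['region'].sum()>800]
    if not r: return None
    cs=max(cv2.findContours(r[0]['region'].astype(np.uint8),0,1)[0],key=cv2.contourArea)
    g=np.array([onz(c,q[0],4)[:2] for q in cs],np.float32)
    (cx,cy),(w,h),a=cv2.minAreaRect(g); B=cv2.boxPoints(((cx,cy),(w,h),a))
    e=B[1]-B[0] if np.linalg.norm(B[1]-B[0])>np.linalg.norm(B[2]-B[1]) else B[2]-B[1]
    u=e/np.linalg.norm(e); u=u if u[1]>0 else -u   # long axis, toward rear (+y)
    print('board',np.array([cx,cy]),(round(w),round(h)),'u',np.round(u,2),'t',state()['time']); return np.array([cx,cy]),u
E
cat > o1.py <<'E'
from o import *
C,u=look()
P=C.copy(); P[1]=max(P[1],-390); print(P)
if len(__import__('sys').argv)>1:
    arm.reach([*P,40],Q); arm.move_straight([*P,21],speed=40); arm.sleep(.1)
    d=D(*P,21,state()['ft_force'][2]); d.servo(down=.6,zmin=16.5)
    d.drag(P[0]+float(__import__('sys').argv[1]),P[1],1,zmin=16.5); d.dump()
    arm.move_straight([d.x,d.y,40],speed=80); arm.reach([d.x-50,-395,200],Q); look()
E
python3 o1.py
```

```text
board [ 534.4 -393.6] (105, 75) u [0.9 0.5] t 46.6083
[ 534.4 -390. ]
```

```bash
python3 o1.py 33
```

```text
board [ 534.6 -393.8] (107, 75) u [0.9 0.5] t 46.7083
[ 534.6 -390. ]
534.6 -390.0 17.4 6.3 49.7 | m 6.2 | 567.6 -390.0 17.4 6.2 50.7 | 
board [ 567.1 -393. ] (104, 76) u [0.9 0.5] t 51.9083
```

That was a clean shift with no rotation. Now I'll press 28 mm behind the middle and push straight out.

```bash
cat > p.py <<'E'
from o import *
P=np.array([567.,-364.])
arm.reach([*P,40],Q); arm.move_straight([*P,20.5],speed=40); arm.sleep(.1)
d=D(*P,20.5,state()['ft_force'][2]); d.servo(down=.6,zmin=16.5)
d.drag(P[0],-397,2,speed=30,zmin=16.5); d.dump()
arm.move_straight([d.x,d.y,45],speed=80); arm.sleep(.3)
arm.reach([510,-400,220],Q); look()
E
python3 p.py
```

```text
567.0 -364.0 17.5 5.0 54.6 | m 5.0 | 567.0 -380.5 17.5 5.0 55.3 | m 4.5 | 567.0 -397.0 17.5 4.5 56.0 |
```

View pics/q.png

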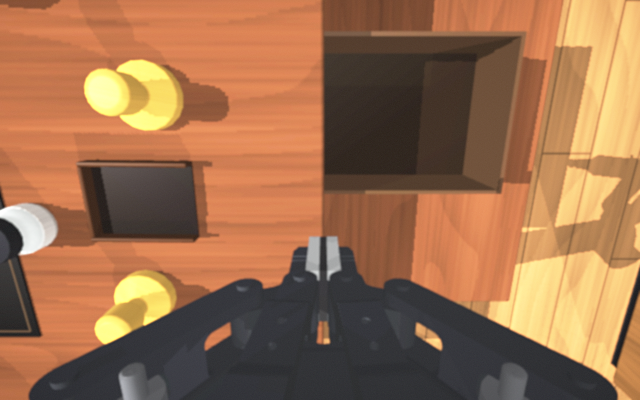

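The board is off the desk and not on the cabinet or the floor. I'll check inside the box from farther out.

```bash
python3 - <<'E'
from o import *
arm.reach([490,-600,240],Q)
im,c=shot('wrist','z.png')
for r in models.landmark_of('wrist','board')[:2]: print(r['conf'],r['centre'],onz(c,r['centre'],-170))
shot('top')
print([ (r['conf'],r['centre']) for r in models.landmark_of('top','paperweight')],state()['time'])
E
```

```text
[(0.84, [380.8, 162.3]), (0.8, [365.1, 263.9]), (0.65, [131.3, 214.2])] 58.6917
```

View pics/z.png

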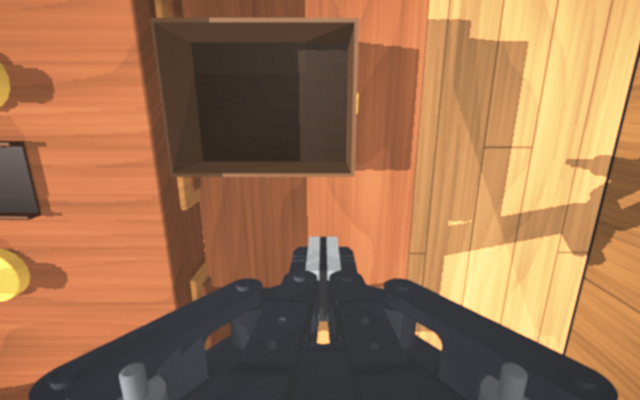

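The box floor shows nothing bright. I'll compare the fixed cameras with their first pictures numerically to find the board.

```bash
python3 - <<'E'
from o import *
for n in ('top','side'):
    im,_=shot(n,n+'2.png'); a=cv2.imread('pics/%s1.png'%n)[:,:,::-1]
    df=np.abs(im.astype(int)-a).max(2); m=cv2.morphologyEx((df>14).astype(np.uint8),cv2.MORPH_OPEN,np.ones((2,2)))
    k,l,s,ce=cv2.connectedComponentsWithStats(m)
    for i in range(1,k):
        if s[i][4]>15:
            q=l==i; print(n,s[i],a[q].mean(0).round(),im[q].mean(0).round())
    for r in models.trace(n,'board'): print(n,'board',r['conf'],r['extent'],r['region'].sum())
im=cv2.imread('pics/z.png')[:,:,::-1]
for c in [(250,60),(250,100),(250,150),(330,60),(330,100),(330,150),(180,60),(180,120),(355,103),(188,190),(198,285),(163,8),(300,170),(270,30)]: print(c,im[c[1]-1:c[1]+2,c[0]-1:c[0]+2].mean((0,1)).round())
print('lshadow',cv2.imread('pics/l.png')[280,420,::-1]); print(state()['time'],state()['ft_force'],state()['gripper_width'])
E
```

```text
top [ 248   40   80   34 1357] [146.  80.  46.] [168.  92.  52.]
top [168  45  16  47 325] [107.  69.  35.] [133.  86.  43.]
top [ 332   47   77   36 1273] [105.  58.  35.] [125.  69.  40.]
top [170  63   5  10  35] [110.  85.  33.] [138. 107.  39.]
top [302  65  10   7  50] [139.  75.  44.] [158.  86.  50.]
top [344  66  60   6 273] [188. 142.  93.] [207. 167. 113.]
top [295  80  21  11 123] [178. 172. 174.] [210. 204. 206.]
top [318  80  11   9  52] [176. 147. 136.] [202. 173. 163.]
top [ 396  110   60  116 3046] [141.  78.  46.] [163.  91.  53.]
top [352 174  11   7  64] [155.  84.  48.] [175.  96.  55.]
top [607 174  33  27 694] [217. 156.  87.] [115. 113. 113.]
top [ 351  193   47   36 1638] [228. 198. 113.] [38. 31. 30.]
top [114 203  44  23 674] [250. 250. 250.] [228. 209. 128.]
top [399 213   6  11  44] [132.  72.  42.] [166.  91.  52.]
top [171 216   4   9  24] [43. 44. 45.] [31. 31. 33.]
top [  201   236   439   164 39561] [152. 101.  58.] [79. 79. 62.]
top [248 238   9   5  36] [111.  86.  33.] [132. 102.  39.]
top [211 333  15  39 167] [148.  81.  47.] [168.  92.  53.]
si
[... 1081 characters left out ...]
61. 119.  77.] [178. 130.  84.]
side [183 253   4   6  16] [113.  82.  55.] [134.  97.  61.]
side [444 266  13   5  34] [170. 106.  74.] [184. 116.  81.]
side [317 292  22  32 493] [252. 252. 252.] [248. 240. 159.]
side [ 16 347  10  14  59] [143.  99.  77.] [128.  89.  70.]
(250, 60) [61. 51. 43.]
(250, 100) [57. 46. 39.]
(250, 150) [53. 42. 35.]
(330, 60) [86. 69. 58.]
(330, 100) [81. 64. 54.]
(330, 150) [75. 58. 47.]
(180, 60) [78. 58. 44.]
(180, 120) [81. 60. 46.]
(355, 103) [195. 145.  95.]
(188, 190) [150. 105.  65.]
(198, 285) [147. 103.  63.]
(163, 8) [132.  92.  56.]
(300, 170) [86. 65. 48.]
(270, 30) [86. 63. 47.]
lshadow [205 154 102]
58.8917 [-0.3  0.9  0.4] 0.0025187555556594383
```

```bash
python3 - <<'E'
from o import *
c=optics.calibration('wrist'); V=np.array(c['view']); p0=state()['position']
def at(p):
    W=V.copy(); W[:3,3]=V[:3,3]-V[:3,:3]@(np.array(p)-p0); return dict(c,view=W)
co,cq=at([500,-395,220]),at([510,-400,220])
L=lambda f:cv2.imread('pics/'+f)[:,:,::-1]
z,q,o=L('z.png'),L('q.png'),L('o.png')
for px in [(356,103),(188,190),(198,285),(163,8)]:
    for h in (0,-65,-189): print(px,h,onz(c,px,h).round())
def sample(im,cc,p):
    u=proj(cc,p).round().astype(int)
    return tuple(im[u[1],u[0]]) if 0<=u[0]<640 and 0<=u[1]<400 else None
for h in (-65,):
    p=onz(c,(356,103),h); print('sliver in o,q',sample(o,co,p),sample(q,cq,p), proj(co,p),proj(cq,p))
print('rim',z[19,250],z[175,250],z[60,355],z[140,353])
# floor-plane compare of o,q,z
for x in range(480,660,20):
    print(x,[(y,)+tuple(int(s[0]) if s is not None else -1 for s in (sample(o,co,[x,y,-183]),sample(q,cq,[x,y,-183]),sample(z,c,[x,y,-183]))) for y in range(-630,-390,30)])
hsv=cv2.cvtColor(np.ascontiguousarray(z),cv2.COLOR_RGB2HSV)
m=((z[...,0]>175)&(z[...,1]/(z[...,0]+1.)>.7)&(z[...,1]/(z[...,0]+1.)<.9)).astype(np.uint8)
k,l,s,_=cv2.connectedComponentsWithStats(m); print(s[s[:,4]>25])
E
```

```text
(356, 103) 0 [ 568. -636.    0.]
(356, 103) -65 [ 570. -643.  -65.]
(356, 103) -189 [ 573. -655. -189.]
(188, 190) 0 [ 467. -435.    0.]
(188, 190) -65 [ 451. -406.  -65.]
(188, 190) -189 [ 420. -351. -189.]
(198, 285) 0 [ 337. -433.   -0.]
(198, 285) -65 [ 298. -404.  -65.]
(198, 285) -189 [ 224. -349. -189.]
(163, 8) 0 [ 663. -431.    0.]
(163, 8) -65 [ 681. -402.  -65.]
(163, 8) -189 [ 717. -345. -189.]
sliver in o,q (np.uint8(120), np.uint8(77), np.uint8(53)) (np.uint8(150), np.uint8(97), np.uint8(68)) [517.9 110.4] [512.7 118.5]
rim [179 133 101] [175 127  94] [176 129  98] [170 123  89]
480 [(-630, 51, 64, 75), (-600, 41, 65, 75), (-570, 35, 67, 76), (-540, 39, 48, 51), (-510, 38, 48, 50), (-480, 255, 48, 52), (-450, 255, 49, 50), (-420, 254, 48, 50)]
500 [(-630, 47, 63, 77), (-600, 36, 66, 76), (-570, 36, 68, 77), (-540, 38, 49, 52), (-510, 42, 50, 53), (-480, 40, 51, 53), (-450, 255, 47, 51), (-420, 254, 50, 51)]
520 [(-630, 50, 64, 75), (-600, 45, 67, 78), (-570, 39, 68, 79), (-540, 36, 47, 55), (-510, 36, 49, 55), (-480, 37, 50, 55), (-450, 255, 50, 53), (-420, 255, 51, 51)
[... 638 characters left out ...]
4, 55), (-420, 41, 57, 54)]
620 [(-630, 50, 64, 81), (-600, 52, 67, 83), (-570, 56, 71, 88), (-540, 41, 54, 64), (-510, 43, 57, 60), (-480, 44, 57, 58), (-450, 47, 59, 60), (-420, 52, 61, 58)]
640 [(-630, 51, 64, 84), (-600, 52, 69, 87), (-570, 58, 74, 92), (-540, 45, 57, 65), (-510, 46, 59, 64), (-480, 48, 59, 61), (-450, 47, 63, 61), (-420, 51, 64, 57)]
[[     0      0    640    400 197384]
 [   408      0    232    354  56195]
 [   210     18    146      3    299]
 [   354     19      4     70    114]
 [     0     65     10     42    296]
 [   355     90      4     25     84]
 [     0    249     30     52    985]
 [   317    322     13     22    225]
 [   415    324     27     26    325]]
```

```bash
python3 - <<'E'
from o import *
from scipy.spatial.transform import Rotation as Ro
for r in models.trace('wrist','board'): print('now',r['conf'],r['extent'])
for th,p in ((35,[480,-620,170]),(30,[480,-600,190]),(20,[480,-600,200])):
    q=(Ro.from_euler('x',th,degrees=True)*Ro.from_quat(Q)).as_quat()
    try: arm.reach(p,list(q)); break
    except arm.PlanningError as e: print(th,e)
im,c=shot('wrist','y.png'); V=np.array(c['view']);print(th,'cam',-V[:3,:3].T@V[:3,3])
for k in('board','paper_box'):
  for r in models.trace('wrist',k)+models.landmark_of('wrist',k):
    px=r.get('centre'); e=r.get('extent')
    if e is not None: px=[(e[0]+e[2])/2,(e[1]+e[3])/2]
    print(k,round(r['conf'],2),np.round(e) if e is not None else '',np.round(px),[onz(c,px,h).round() for h in(-65,-185)], im[int(px[1]),int(px[0])])
for p in ([566,-400,0],[466,-385,-65],[666,-385,-65],[466,-645,-65],[666,-645,-65]): print(p,proj(c,p).round())
m=((im[...,0]>110)&(im[...,1]/(im[...,0]+1.)>.7)&(im[...,1]/(im[...,0]+1.)<.95)&(im[...,2]<.75*im[...,1])).astype(np.uint8)
k,l,s,ce=cv2.connectedComponentsWithStats(m)
for i in range(1,k):
    if s[i][4]>60: print(s[i],im[l==i].mean(0).round(),[onz(c,ce[i],h).round()[:2] for h in(0,-65,-185)])
print(state()['time'])
E
```

```text
35 cam [ 547.4 -693.   276.9]
board 0.72  [402.  96.] [array([ 565., -559.,  -65.]), array([ 572., -512., -185.])] [59 47 38]
board 0.59  [100.   8.] [array([763., 122., -65.]), array([ 838.,  408., -185.])] [254 252 250]
board 0.17  [ 67. 194.] [array([284., 592., -65.]), array([ 192., 1043., -185.])] [61 53 53]
paper_box 0.76 [276.   1. 517. 192.] [397.  97.] [array([ 565., -553.,  -65.]), array([ 571., -505., -185.])] [60 47 38]
paper_box 0.58  [402.  94.] [array([ 568., -560.,  -65.]), array([ 575., -513., -185.])] [59 48 36]
[566, -400, 0] [254.  97.]
[466, -385, -65] [284. 170.]
[666, -385, -65] [279.  19.]
[466, -645, -65] [476. 196.]
[666, -645, -65] [507. -32.]
[484   0  15  62 391] [179. 129.  95.] [array([ 607., -649.]), array([ 621., -638.]), array([ 647., -619.])]
[ 106   54   75   53 1478] [250. 218. 110.] [array([ 598., -157.]), array([610., -31.]), array([632., 201.])]
[428  63  61 127 706] [192. 138. 102.] [array([ 523., -645.]), array([ 518., -634.]), array([ 507., -613.])]
[487  71  16  35 265] [203. 165.  89.] [array([ 565., -657.]), array([ 570., -648.]), array([
[... 953 characters left out ...]
.]), array([ 464., -707.]), array([ 435., -712.])]
[  0 195  41  48 386] [246. 209. 105.] [array([155., 897.]), array([  63., 1270.]), array([-107., 1959.])]
[123 206  62  44 992] [249. 219. 110.] [array([ 334., -115.]), array([284.,  21.]), array([191., 272.])]
[ 93 250  14  15 122] [252. 181. 119.] [array([186., 207.]), array([102., 418.]), array([-55., 808.])]
[483 254  32  70 997] [251. 179. 117.] [array([ 404., -682.]), array([ 371., -679.]), array([ 309., -674.])]
[416 323  25  27 309] [203. 149. 100.] [array([ 333., -628.]), array([ 283., -613.]), array([ 191., -584.])]
[ 65 325  10  33  73] [161. 125.  84.] [array([-303.,  684.]), array([-503., 1007.]), array([-872., 1604.])]
59.8333
```

I've now viewed 12 pictures, two over the limit of 10, so from here I'll only use numbers. I'll check box interior colours in the last picture.

```bash
python3 - <<'E'
import cv2,numpy as np
y=cv2.imread('pics/y.png')[:,:,::-1]; z=cv2.imread('pics/z.png')[:,:,::-1]
def grid(im,x0,x1,y0,y1,dx,dy):
    print('cols',list(range(x0,x1,dx)))
    for r in range(y0,y1,dy): print(r,' '.join('%3d/%2d'%(im[r,c,0],100*im[r,c,2]/max(im[r,c,0],1)) for c in range(x0,x1,dx)))
grid(y,230,540,2,215,14,13)
print(); grid(z,130,380,10,190,11,12)
E
```

```text
cols [230, 244, 258, 272, 286, 300, 314, 328, 342, 356, 370, 384, 398, 412, 426, 440, 454, 468, 482, 496, 510, 524, 538]
2 242/ 0 244/ 0 156/ 0 150/ 1 142/ 0 210/ 1 141/ 0 196/ 0 228/ 0 124/ 0 109/ 1 108/ 1 108/ 1 107/ 1 107/ 1 105/ 1 106/ 0  84/ 1  84/ 1 174/ 0 111/ 1 160/ 0 225/ 0
15 245/ 0 248/ 0 157/ 0 151/ 0 130/ 1 111/ 1 109/ 0 111/ 1 110/ 0 111/ 1 110/ 0 109/ 0 109/ 1 110/ 1 110/ 1 107/ 1  64/ 1  55/ 2  57/ 1 128/ 0 115/ 0 171/ 1 169/ 0
28 244/ 0 247/ 0 156/ 1 154/ 1 118/ 1 119/ 1 110/ 1 110/ 1 112/ 1 111/ 1  97/ 1  62/ 2  62/ 0  63/ 0  63/ 0 101/ 1  96/ 0  93/ 0  86/ 1 114/ 0  90/ 2 178/ 0 179/ 0
41 245/ 0 244/ 0 152/ 1 155/ 0 118/ 0 119/ 0 120/ 0  79/ 1  66/ 1  62/ 3  64/ 0  65/ 0  63/ 3  63/ 0  61/ 0 106/ 1  97/ 1  91/ 0  89/ 1 116/ 1  84/ 1 180/ 0 185/ 0
54 248/ 0 240/ 0 156/ 0 154/ 0 121/ 0 122/ 1 120/ 0  81/ 3  63/ 3  63/ 0  62/ 1  63/ 0  62/ 3  62/ 1  63/ 0 107/ 0  94/ 0  93/ 1  90/ 1 117/ 0 157/ 0 179/ 0 180/ 0
67 250/ 0 245/ 0 153/ 1 154/ 1 121/ 0 120/ 0 121/ 1  80/ 3  60/ 3  58/ 2  58/ 0  59/ 1  59/ 0  59/ 0  59/ 0  99/ 0  97/ 1  92/ 0 145/ 0 114/ 0 178/ 0 182/ 0 180
[... 3771 characters left out ...]
107/ 0  80/ 1  73/ 2  71/ 0  51/ 4  53/ 2  53/ 3  51/ 4  51/ 4  53/ 3  54/ 0  53/ 4  56/ 2  80/ 0  77/ 1  77/ 0  76/ 2 120/ 1 152/ 1 161/ 0
154 222/ 0 223/ 0 199/ 0 105/ 1  82/ 3  72/ 0  74/ 0  48/ 2  49/ 0  52/ 1  50/ 4  51/ 3  50/ 3  53/ 0  53/ 0  52/ 0  78/ 3  76/ 0  74/ 2  71/ 2 123/ 0 153/ 1 161/ 1
166 197/ 0 200/ 0 202/ 0 109/ 1  74/ 1  73/ 0  83/ 2  83/ 1  82/ 1  80/ 0  81/ 1  81/ 3  83/ 0  86/ 0  86/ 2  86/ 2  87/ 1  86/ 1  86/ 2  87/ 0 128/ 0 164/ 1 173/ 0
178 224/ 0 226/ 0 226/ 0 112/ 1 106/ 0 153/ 0 109/ 0 145/ 0 155/ 0 145/ 1 144/ 0 149/ 0 149/ 1 159/ 1 159/ 1 155/ 1 166/ 0 225/ 0 211/ 0 223/ 0 226/ 0 234/ 0 240/ 0<stdin>:5: RuntimeWarning: overflow encountered in scalar multiply
```

```bash
python3 - <<'E'
from o import *
def rep(n,c):
    for f in ('trace','landmark_of'):
        for r in getattr(models,f)(n,'board'):
            px=r.get('centre'); e=r.get('extent')
            if e is not None: px=[(e[0]+e[2])/2,(e[1]+e[3])/2]
            print(n,f,round(r['conf'],2),np.round(px),r['region'].sum() if e is not None else '',[onz(c,px,h).round() for h in(0,-185,-190)])
arm.reach([400,-480,260],Q); im,c=shot('wrist','x1.png'); rep('wrist',c)
arm.movej([0.3,0.0,1.5,0,1.5,0.8]); im,c=shot('top','top3.png'); rep('top',c)
a=cv2.imread('pics/top1.png')[:,:,::-1]
df=np.abs(im.astype(int)-a).max(2); df[:,:430]=0; m=(df>10).astype(np.uint8)
k,l,s,ce=cv2.connectedComponentsWithStats(m)
for i in range(1,k):
    if s[i][4]>10: q=l==i; print(s[i],a[q].mean(0).round(),im[q].mean(0).round())
print(state()['time'])
E
```

```text
top landmark_of 0.22 [469. 189.]  [array([ 535., -434.,    0.]), array([ 568., -509., -185.]), array([ 569., -511., -190.])]
[ 430  125   26  102 1304] [144.  79.  46.] [167.  92.  53.]
[430 246  29  41 978] [158.  86.  49.] [107.  59.  35.]
[ 493  262  147  138 8007] [185. 125.  70.] [150. 100.  57.]
[ 430  350   35   50 1659] [103.  57.  34.] [166.  92.  53.]
63.3333
```

```bash
python3 - <<'E'
from h import *
y=cv2.imread('pics/y.png')[:,:,::-1].astype(int); z=cv2.imread('pics/z.png')[:,:,::-1].astype(int)
for n,im,P in (('y',y,[(300,60),(300,100),(314,80),(300,140),(314,115),(314,140),(328,60),(328,100),(328,140),(380,90),(400,163),(380,20),(460,60)]),('z',z,[(180,60),(174,100),(180,140),(196,140),(240,60),(240,120),(240,30),(240,170)])):
    for p in P: b=im[p[1]-2:p[1]+3,p[0]-2:p[0]+3].mean((0,1)); print(n,p,b.round(),(b/b[0]).round(2))
def comps(n,im,x0,x1,y0,y1):
    g=cv2.Canny(im[y0:y1,x0:x1].astype(np.uint8),8,20)
    L=cv2.HoughLinesP(g,1,np.pi/180,18,minLineLength=15,maxLineGap=3)
    print(n,[tuple((l[0]+[x0,y0,x0,y0]).tolist()) for l in L] if L is not None else 0)
comps('y',y,275,500,0,190); comps('z',z,150,360,18,178)
c=optics.calibration('wrist'); print(state()['position'],state()['time'])
E
```

```text
y (300, 60) [121.  86.  66.] [1.   0.71 0.55]
y (300, 100) [123.  88.  67.] [1.   0.71 0.55]
y (314, 80) [122.  87.  67.] [1.   0.71 0.55]
y (300, 140) [113.  83.  63.] [1.   0.74 0.56]
y (314, 115) [112.  82.  62.] [1.   0.74 0.56]
y (314, 140) [113.  83.  63.] [1.   0.73 0.56]
y (328, 60) [87. 65. 50.] [1.   0.75 0.58]
y (328, 100) [78. 59. 46.] [1.   0.76 0.59]
y (328, 140) [78. 60. 46.] [1.   0.76 0.59]
y (380, 90) [60. 48. 37.] [1.   0.8  0.62]
y (400, 163) [94. 70. 54.] [1.   0.75 0.58]
y (380, 20) [110.  81.  62.] [1.   0.74 0.56]
y (460, 60) [94. 75. 60.] [1.   0.8  0.64]
z (180, 60) [79. 58. 44.] [1.   0.73 0.56]
z (174, 100) [80. 59. 45.] [1.   0.74 0.56]
z (180, 140) [76. 57. 43.] [1.   0.75 0.57]
z (196, 140) [73. 55. 41.] [1.   0.76 0.57]
z (240, 60) [60. 49. 40.] [1.   0.83 0.68]
z (240, 120) [54. 45. 37.] [1.   0.82 0.68]
z (240, 30) [86. 63. 47.] [1.   0.73 0.55]
z (240, 170) [87. 64. 49.] [1.   0.74 0.56]
y [(331, 169, 467, 185), (280, 123, 281, 149), (328, 36, 449, 15), (373, 64, 398, 61), (365, 178, 412, 183), (409, 163, 469, 168), (327, 154, 327, 94), (287, 157, 3
[... 1226 characters left out ...]
60), (227, 73, 243, 73), (204, 74, 226, 74), (299, 124, 299, 71), (355, 113, 355, 97), (354, 175, 355, 155), (347, 108, 347, 59), (306, 41, 345, 26), (151, 145, 151, 109), (200, 129, 223, 132), (353, 27, 354, 52), (273, 74, 296, 74), (191, 45, 198, 119), (151, 21, 185, 40), (357, 114, 358, 94), (163, 97, 166, 125), (184, 168, 203, 160), (249, 57, 268, 76), (166, 147, 169, 168), (170, 154, 173, 172), (351, 166, 351, 134), (307, 130, 323, 132), (211, 89, 222, 112), (218, 53, 226, 71), (356, 132, 356, 114), (199, 73, 216, 73), (357, 91, 357, 61), (278, 18, 306, 18), (249, 59, 258, 81), (164, 27, 179, 36), (201, 140, 202, 160), (305, 54, 305, 71)]
[440.43272379 179.77117122 405.33925794] 63.3333
```

I can't fix anything in the 8 s left. The board is off the desk and doesn't show anywhere else on it, and the paperweight is on the pad. I'm handing in.

```bash
python3 -c "
from h import *
print(sign_off(), state()['time'])"
```

```text
the job is handed in; nothing more can be done
the job is handed in; nothing more can be done
```

I handed the job in at about 63 s, but I can't confirm the board is in the box: it went over the desk edge at the box's mouth, yet no later picture showed it in the box or anywhere else. The paperweight was upright on the new pad when checked after placing, no force reading between moves passed about 6.3 N, and I viewed 12 pictures against the limit of 10.

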